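Check the foot-measuring board with its calibration bar

TASK

Check the foot-measuring board against the steel calibration bar that lies on it. Take the loose measuring square by its black grip block, lay it flat on the free part of the deck, clear of the bar, and move its straight guide edge under the aluminium rail's lip until it is against the rail; then slide it along the rail to the bar and push the bar home against the blue heel plate. Finish still gripping the square and pressing it gently into the corner, guide edge flush on the rail and toe face on the button at the end of the bar, so that the scale can be read; do not ram it, keep the bar lying on the deck, and leave everything else on the worktop alone.

Things in the scene. Friction and masses are not known exactly. Their poses are not given: they have to be found in the camera images.
- board: foot-measuring board, 150 x 380 mm white deck, fixed on the worktop, its place differs each time. Origin: centre of its underside, on the worktop; x points across it to the aluminium rail on the far edge, y along it to the blue heel plate at the left end, z up. Deck top 15 mm above the origin. Scale strip with a red line at 150 mm along the near edge
- fence: upright face of the rail, part of the board. Origin: mid-length, at deck level, on the face (board x 63, y 0, z 15 mm); axes as the board's, the face looks to -x. Over it a fixed lip, the whole 380 mm long, reaches 10 mm out over the deck (to board x = 53 mm), its underside 9 mm and its top 13 mm above the deck
- heel_plate: blue upright heel plate at the left end of the board, part of it, 116 mm wide, 65 mm high. Origin: at deck level in the middle of the face that looks to -y, towards the bar (board x -12, y 170, z 15 mm); axes as the board's
- square: the loose measuring square, 0.22 kg, flat on the worktop: grey L-shaped base 6 mm thick, black grip block, blue upright toe face. Origin: underside, below the grip block; z up. Guide edge: straight +x edge of the base at x = 48 mm, y from -80 to +50 mm. Toe face: outer +y face at y = 50 mm, x from -45 to +30 mm, top 40 mm up. In use its x and y point as the board's
- square_grip (a point): centre of the square's black grip block, 26 mm above its underside; axes as the square's. The block is 26 mm wide along x (grip it across this), 34 mm along y, from 6 to 46 mm above the underside. The back of the upright toe face is 25 mm ahead (+y) of the block, with two low webs outside the block's width
- bar_center (a point): centre of the loose steel calibration bar: body 40 x 140 x 24 mm (x, y, z) with a brass contact button, 14 mm across and 5 mm proud, mid-height on each end, 150 mm over the buttons, about 0.35 kg. It lies on the deck roughly along the board, its +y button 5 to 12 mm short of the heel plate, and slides when pushed; home, its near button is 150 mm from the heel plate
- bar: the calibration bar; this point is the centre of its underside, axes as for its centre
- swab_box: bystander, to be left alone: blue and white swab carton, 51 x 71 x 46 mm; origin: centre of its underside
- vial_green: bystander, to be left alone: small green-capped glass vial, 25 x 26 x 52 mm; origin: centre of its underside
- vial_orange: bystander, to be left alone: small orange-capped glass vial, 22 x 23 x 46 mm; origin: centre of its underside
- blue_cap_bottle: bystander, to be left alone: clear bottle with dark blue cap, 33 x 33 x 100 mm; origin: centre of its underside
- saline_bottle: bystander, to be left alone: clear bottle with grey cap, 67 x 67 x 148 mm; origin: centre of its underside
- pad_carton: bystander, to be left alone: pale green carton, 50 x 60 x 47 mm; origin: centre of its underside
- syringe: bystander, to be left alone: plastic syringe lying down, 25 x 102 x 13 mm; origin: centre of its underside

How it is judged (in metres and radians):
On the way:
1. the square lies flat on the deck with its guide edge under the lip, within 4 mm of the rail, its toe face still more than 10 mm short of the bar (z of square_grip in the frame of fence between 0.022 and 0.03 m and x of square_grip in the frame of fence above -0.052 m and angle between the x axis of square and the x axis of fence, either way round below 0.06 rad and y of square_grip in the frame of bar_center below -0.135 m and y of square_grip in the frame of fence above -0.19 m), for 0.2 s.
At the end, for the whole second after the job is handed in: the gripper holds the square, flat on the deck within 4 mm: guide edge on the rail (over 1 N, within 2 mm and 0.02 rad), toe face on the bar (over 1 N), bar home on the heel plate (over 1 N, within 2.5 mm and 0.08 rad), nothing moving (z of square_grip in the frame of fence between 0.022 and 0.03 m and contact force between square and fence above 1 N and contact force between square and bar above 1 N and contact force between bar and heel_plate above 1 N and x of square_grip in the frame of fence above -0.05 m and angle between the x axis of square and the x axis of fence, either way round below 0.02 rad and angle between square's own z axis and vertical below 0.04 rad and angle between the y axis of bar and the y axis of fence, either way round below 0.08 rad and y of bar_center in the frame of heel_plate above -0.0775 m and contact force between the fingers and square above 3 N and linear speed of each of square, bar below 0.01 m/s); the arm keeps its last pose, push and grip.
It fails at once if the bar is lifted or tipped off the deck, or pushed more than 40 mm (angle between bar's own z axis and vertical above 0.12 rad or z of bar_center in the frame of fence above 0.022 m or distance of bar from where it was at the start of the episode above 0.04 m).
It fails at once if the square is rammed against the bar or the rail (over 60 N) (contact force between square and bar above 60 N or contact force between square and fence above 60 N).
It fails at once if a bystander is pushed more than 25 mm or knocked over (distance of any of swab_box, vial_green, vial_orange, blue_cap_bottle, saline_bottle, pad_carton, syringe from where it was at the start of the episode above 0.025 m or angle between any of swab_box, vial_green, vial_orange, blue_cap_bottle, saline_bottle, pad_carton's own z axis and vertical above 0.5 rad).
It also fails if it takes over 54 s, if anything falls off the work surface, if the arm or the gripper's body presses on something with over 40 N, if the wrist force passes 120 N, or if a joint passes its speed limit or range.

ROBOT

A 7-joint arm with a two-finger parallel gripper is mounted at the origin on a cart in front of the work surface, level with it; the furniture and walls round the work are solid. World frame = base frame: x ahead of the robot, y to its left, z up, the work surface at z = 0. Lengths are in m, angles in degrees, forces in N, time in s.
With the tool pointing down it reaches from about 0.4 to 0.85 m from the base axis. Payload 10.4 kg.
Tool frame: the origin (TCP) lies at the centre of the arm's flange, where the gripper is bolted on; the fingertips stand 173 mm ahead of it and the grasp point (between the pads) lies 155 mm ahead of it; z points along the fingers, x is the direction in which the jaws open and shut, and the axes are right-handed (so a half turn about z gives the same grasp; the last joint's range is limited). The gripper opens to 85 mm and grips with 20 to 120 N. Pads are 22 mm wide; open, the fingers measure 114 mm over their backs; the gripper's body (76 mm by 85 mm) begins 54 mm behind the grasp point. The pads swing forward as they close: fully open they stand 13 mm farther back than shut.
Start: joints at [-75.493, 19.034, -3.707, 83.658, 1.238, 77.344, -5.071], TCP at [0.17, 0.601, 0.405] pointing down, gripper open.
Joint ranges: [-148.97, 148.97], [-28.65, 121.19], [-84.17, 76.75], [9.2, 138.47], [-72.65, 252.65], [3.7, 117.97], [-149.18, 149.18]. Speed limits (degrees/s): [127.2, 127.2, 159.86, 159.86, 180, 180, 180].

INTERFACE

Orientations are given as a 3x3 rotation matrix whose columns are the frame's x, y, z axes.
In Python, from cell import ctrl, kinematics, imaging, ticket gives the robot as it stands. Calls block until the motion is done:
- ctrl.move_ptp(position, orientation): joint-space move of the TCP to a pose.
- ctrl.move_l(position, ori=None, max_speed=0.15): straight line of the TCP; ori=None keeps the orientation; max_speed is the mean speed in m/s.
- ctrl.move_j(angles): joint-space move.
- ctrl.set_gripper(opening, squeeze=None): opening from 0.0 (shut) to 1.0 (fully open); squeeze is the grip in N (None keeps the last); returns when the fingers have stopped.
- ctrl.hold(seconds).
- kinematics.ik(position, orientation): joint angles nearest the present ones, or None.
- imaging.grab_frame(name): name is "scene" or "top" or "wrist"; returns a dict with "image" (384x512x3 uint8, red, green, blue), "K" (3x3 intrinsics, pixels), "distortion" ([k1, k2, p1, p2, k3] as OpenCV has them; the pictures are not rectified), "world_from_camera" (4x4, takes a point from camera to world coordinates). Camera axes: x right, y down, z forward; pixel columns grow to the right and rows downward; lengths in m; the calibration is good to about 2 mm. A picture is of the moment at which its call begins. There is no depth.
A pose or a line that the arm cannot do raises ctrl.IKError and nothing moves.
- ticket.close_job(): hands the job in, once; it reports no verdict.
Readings, each from a call of its own:
- ctrl.get_time_s(): time.
- ctrl.get_joint_positions(): joint angles.
- ctrl.get_qd(): joint speeds.
- ctrl.get_tau(): joint torques, N m.
- ctrl.get_tool_pos(): TCP position.
- ctrl.get_eef_rot(): TCP orientation.
- ctrl.get_wrist_force(): force on the tool from outside, world axes, zero at the start.
- ctrl.get_torque(): the same for the moment, N m.
- ctrl.get_width(): opening from 0.0 (shut) to 1.0 (fully open).
Only numpy, scipy, OpenCV 4.12 (cv2) and the standard library are available. Lean on these libraries where they do the work, as an engineer would, in place of code of your own. Each camera call takes 0.05 s, during which the arm holds its last target. There are 200 camera calls.

## Working session

There is one attempt and no reset: what is moved stays moved. The work goes in short steps, each a Python script; the robot and the scene stay as the last script left them, time stands still between calls to the robot, and variables do not carry over. Pictures are saved under pics/ and viewed, about 8 in all and at most 12, crops included, and the job is handed in when it is done.

```bash
mkdir -p pics; ls
python3 - <<'E'
from cell import ctrl, kinematics, imaging, ticket
import cv2, numpy as np
for n in ["scene","top","wrist"]:
    f=imaging.grab_frame(n); np.savez(f"pics/{n}0.npz",**f)
    cv2.imwrite(f"pics/{n}0.png",f["image"][:,:,::-1])
    print(n,np.round(f["K"],1).tolist(),f["distortion"],np.round(f["world_from_camera"],3).tolist())
a=cv2.imread("pics/top0.png");cv2.imwrite("pics/top0b.png",cv2.resize(a,(800,600),interpolation=cv2.INTER_CUBIC))
print(ctrl.get_time_s(),ctrl.get_tool_pos(),ctrl.get_eef_rot(),ctrl.get_wrist_force())
E
```

```text
pics
scene [[404.5, 0.0, 251.4], [0.0, 404.5, 188.4], [0.0, 0.0, 1.0]] [-0.09364529  0.          0.          0.          0.        ] [[0.809, -0.459, 0.367, -0.036], [-0.587, -0.631, 0.506, -0.746], [-0.001, -0.625, -0.78, 1.188], [0.0, 0.0, 0.0, 1.0]]
top [[367.4, 0.0, 251.3], [0.0, 367.4, 193.0], [0.0, 0.0, 1.0]] [-0.00466244  0.          0.          0.          0.        ] [[0.007, -0.991, 0.135, 0.353], [-1.0, -0.004, 0.018, -0.055], [-0.017, -0.135, -0.991, 1.213], [0.0, 0.0, 0.0, 1.0]]
wrist [[320.8, 0.0, 259.6], [0.0, 320.8, 194.0], [0.0, 0.0, 1.0]] [0.00852861 0.         0.         0.         0.        ] [[0.273, 0.923, 0.271, 0.101], [0.962, -0.261, -0.078, 0.621], [-0.001, 0.282, -0.959, 0.374], [0.0, 0.0, 0.0, 1.0]]
0.15 [0.17018496 0.60128623 0.40409876] [[ 2.72375915e-01  9.62190884e-01 -2.52229573e-04]
 [ 9.62190314e-01 -2.72376029e-01 -1.04806030e-03]
 [-1.07713535e-03  4.27735313e-05 -9.99999419e-01]] [ 0.65757205  0.25703981 -0.92283105]
```

View pics/top0b.png

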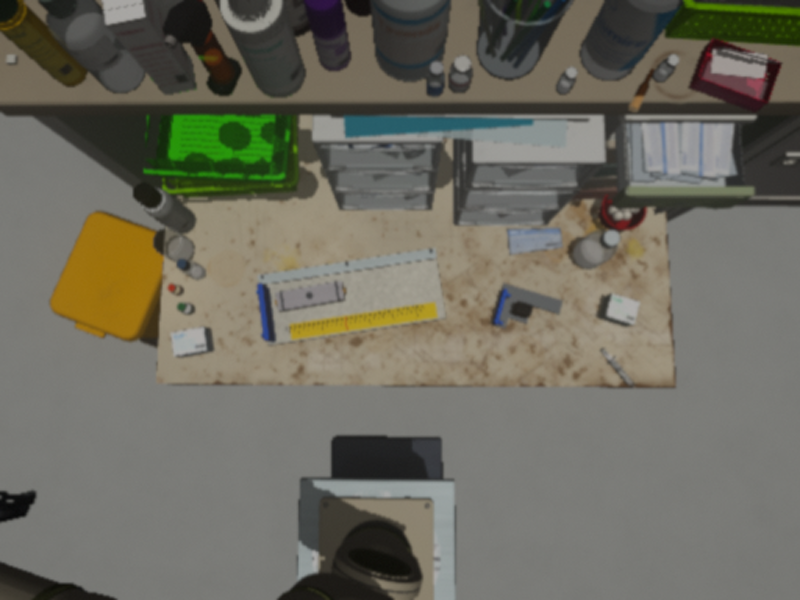

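View pics/scene0.png

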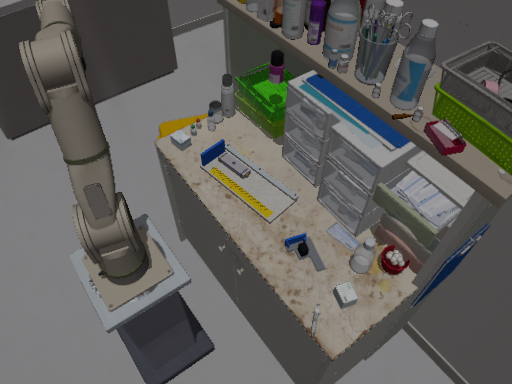

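The top view shows the board at about (350,295) in the 800-px picture: heel plate left (265,312), bar (310,295), rail along the top edge. The square is at (525,305) with its toe to the left, and the bystanders stand clear of both. Next: coarse rays, then wrist close-ups from above the square and the board.

```bash
cat > h.py <<'E'
from cell import ctrl, kinematics, imaging, ticket
import cv2, numpy as np
def ray(f,px,z):
    """pixels (n,2) -> world points on plane z"""
    px=np.asarray(px,float).reshape(-1,1,2)
    n=cv2.undistortPoints(px,np.array(f["K"]),np.array(f["distortion"])).reshape(-1,2)
    T=np.array(f["world_from_camera"]); d=np.c_[n,np.ones(len(n))]@T[:3,:3].T
    o=T[:3,3]; return o+d*((z-o[2])/d[:,2])[:,None]
def down(yaw):
    """tool down, jaw axis x at yaw (deg) in world"""
    c,s=np.cos(np.radians(yaw)),np.sin(np.radians(yaw))
    return np.array([[c,s,0],[s,-c,0],[0,0,-1.]])
def grab(cam,name,scale=1.5):
    f=imaging.grab_frame(cam); np.savez(f"pics/{name}.npz",**f)
    cv2.imwrite(f"pics/{name}.png",cv2.resize(f["image"][:,:,::-1],None,fx=scale,fy=scale,interpolation=cv2.INTER_CUBIC))
    return f
E
python3 - <<'E'
from h import *
f=dict(np.load("pics/top0.npz"))
s=512/800
for n,p,z in [("rail R",(433,250),.028),("rail L",(263,276),.028),("deck near R",(443,314),.015),("deck near L",(272,342),.015),("grip",(521,310),.046),("guide R",(562,298),.006),("guide L",(512,286),.006),("toe",(506,291),.04),("toe2",(497,323),.04),("syr",(616,366),0),("pad",(620,310),.04),("swabs",(535,240),.0)]:
    print(n,ray(f,np.array(p)*s,z).round(3))
for p in [(.5,-.33,.42),(.52,.09,.45),(.45,-.3,.42),(.45,.05,.45),(.45,-.1,.42)]:
    for y in (0,15,-15,90,-90,180):
        q=kinematics.ik(np.array(p),down(y)); print(p,y,None if q is None else np.round(q,0))
E
```

```text
rail R [[ 0.624 -0.117  0.028]]
rail L [[0.567 0.24  0.028]]
deck near R [[ 0.49  -0.138  0.015]]
deck near L [[0.429 0.219 0.015]]
grip [[ 0.495 -0.295  0.046]]
guide R [[ 0.526 -0.39   0.006]]
guide L [[ 0.552 -0.286  0.006]]
toe [[ 0.535 -0.267  0.04 ]]
toe2 [[ 0.469 -0.247  0.04 ]]
syr [[ 0.384 -0.5    0.   ]]
pad [[ 0.497 -0.498  0.04 ]]
swabs [[ 0.653 -0.338  0.   ]]
(0.5, -0.33, 0.42) 0 [-13.  21.  54.  89. -17.  79.  43.]
(0.5, -0.33, 0.42) 15 [-13.  21.  54.  89. -17.  79.  58.]
(0.5, -0.33, 0.42) -15 [-13.  21.  54.  89. -17.  79.  28.]
(0.5, -0.33, 0.42) 90 [ 41.  16. -15.  86.   4.  78. 116.]
(0.5, -0.33, 0.42) -90 [-13.  21.  54.  89. -17.  79. -47.]
(0.5, -0.33, 0.42) 180 [ -20.   26.   67.   89.  -25.   81. -131.]
(0.52, 0.09, 0.45) 0 [-44.   5.  31.  96.  -3.  80. -12.]
(0.52, 0.09, 0.45) 15 [-43.   5.  30.  96.  -3.  80.   3.]
(0.52, 0.09, 0.45) -15 [-44.   5.  32.  96.  -3.  80. -27.]
(0.52, 0.09, 0.45) 90 [-40.   5.  27.  96.  -2.  80.  77.]
(0.52, 0.09, 0.45) -90 [ -46.    5.   33.   96.   -3.   80. -102.]
(0.52, 0.09, 0.45) 180 None
(0.45, -0.3, 0.42) 0 [-19.  10
[... 287 characters left out ...]
0 [ -28.   14.   67.   98.  -13.   77. -139.]
(0.45, 0.05, 0.45) 0 [-46.  -7.  32. 106.   4.  80. -15.]
(0.45, 0.05, 0.45) 15 [-46.  -7.  32. 106.   4.  80.  -0.]
(0.45, 0.05, 0.45) -15 [-47.  -7.  32. 106.   4.  80. -30.]
(0.45, 0.05, 0.45) 90 [-46.  -7.  31. 106.   4.  80.  75.]
(0.45, 0.05, 0.45) -90 [ -45.   -7.   30.  106.    3.   80. -105.]
(0.45, 0.05, 0.45) 180 None
(0.45, -0.1, 0.42) 0 [-51.  -9.  54. 108.   7.  77.   1.]
(0.45, -0.1, 0.42) 15 [-51.  -9.  54. 108.   7.  77.  16.]
(0.45, -0.1, 0.42) -15 [-50.  -9.  53. 108.   7.  77. -14.]
(0.45, -0.1, 0.42) 90 [-50.  -9.  54. 108.   7.  77.  91.]
(0.45, -0.1, 0.42) -90 [-46.  -8.  50. 108.   6.  77. -88.]
(0.45, -0.1, 0.42) 180 None
```

Run:
```python
from h import *
ctrl.move_ptp(np.array([.46,.05,.40]),down(99)); ctrl.hold(.3); grab("wrist","w1")
ctrl.move_ptp(np.array([.50,-.27,.36]),down(-14)); ctrl.hold(.3); grab("wrist","w2")
print(ctrl.get_time_s(),ctrl.get_tool_pos(),ctrl.get_wrist_force(),np.round(ctrl.get_joint_positions()))
```

```text
4.3083 [ 0.50017609 -0.26954534  0.36007797] [-0.66735299  0.36846072  0.73951718] [-20.  18.  53.  98. -15.  71.  23.]
```

View pics/w1.png

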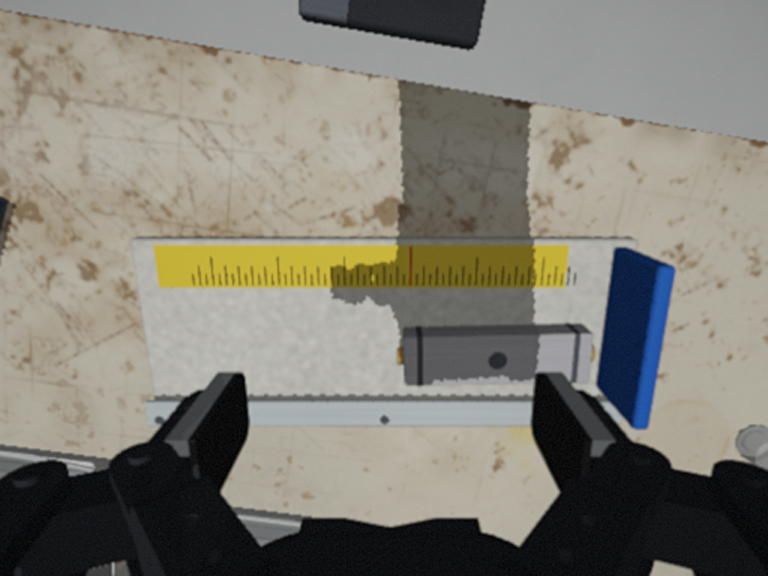

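View pics/w2.png

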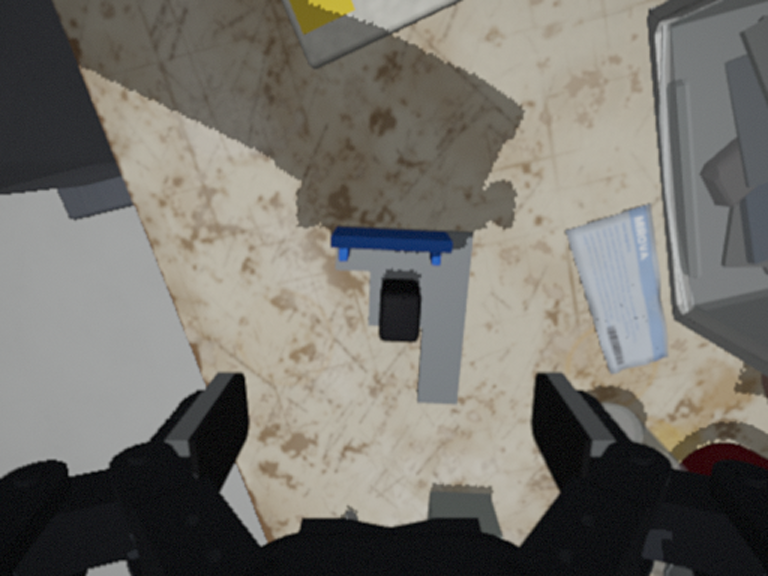

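w1: deck near edge runs along row 240 (cols 133–634), lip edge along row 397, bar body (403–592, 325–384) with brass buttons, heel plate face foot at cols ~600–615. w2: square with its toe at row 240, grip block centred near (400,308) and guide edge from (472,233) to (457,402). Now the measurements in pixels.

```bash
cat > meas.py <<'E'
from h import *
def edges(g,lines,lo,hi,axis,sign):
    """per column (axis=0) / row (axis=1): strongest signed gradient in [lo,hi], subpixel"""
    g=cv2.GaussianBlur(g.astype(np.float32),(0,0),1.0); out=[]
    for c in lines:
        v=g[:,c] if axis==0 else g[c,:]
        d=np.gradient(v)*sign; s=d[lo:hi]; k=int(np.argmax(s))+lo
        a,b,e=d[k-1],d[k],d[k+1]; den=a-2*b+e
        x=k+(0.5*(a-e)/den if abs(den)>1e-6 else 0)
        out.append((c,x) if axis==0 else (x,c))
    return np.array(out,np.float32)
def line(pts):
    """robust 2d line: point, direction, inlier rms"""
    vx,vy,x0,y0=cv2.fitLine(pts[:,:2].astype(np.float32),cv2.DIST_HUBER,0,1e-4,1e-6).ravel().astype(float)
    d=np.array([vx,vy]);p=np.array([x0,y0]);r=(pts[:,:2]-p)@np.array([-vy,vx])
    return p,d,float(np.median(abs(r)))
E
python3 - <<'E'
from meas import *
f=dict(np.load("pics/w1.npz")); im=f["image"]; g=cv2.cvtColor(im,cv2.COLOR_RGB2GRAY)
hsv=cv2.cvtColor(im,cv2.COLOR_RGB2HSV)
ang=lambda d:np.degrees(np.arctan2(d[1],d[0]))
y=(hsv[...,0]>20)&(hsv[...,0]<32)&(hsv[...,1]>150); ys,xs=np.where(y[150:200]); print("yellow",xs.min(),xs.max(),ys.min()+150,ys.max()+150)
near=edges(g,range(95,258),156,163,0,1); print("near px",near[::25].round(1).tolist())
yt=edges(im[...,2],range(110,372),160,168,0,-1)
lip=edges(g,list(range(165,265)),262,270,0,1); print("lip px",lip[::12].round(1).tolist())
for n,e,z in (("near",near,.015),("yellowtop",yt,.015),("lip",lip,.028)):
    print(n,[(p.round(4),ang(d).round(2),r) for p,d,r in [line(ray(f,e,z))]])
b=((hsv[...,0]>105)&(hsv[...,0]<125)&(hsv[...,1]>150)).astype(np.uint8)
b[:,:395]=0; b[:150]=0
for r in range(164,286,12): 
    c=np.where(b[r])[0]; print(r,c.min() if len(c) else None,c.max() if len(c) else None,end=" | ")
print()
cv2.imwrite("pics/c1.png",cv2.resize(im[205:265,255:460,::-1],None,fx=3.9,fy=3.9,interpolation=cv2.INTER_CUBIC))
f=dict(np.load("pics/w2.npz")); im=f["image"]; g=cv2.cvtColor(im,cv2.COLOR_RGB2GRAY); hsv=cv2.cvtColor(im,cv2.COLOR_RGB2HSV)
ge=edges(g,range(165,262),300,322,1,1); p,d,r=line(ray(f,ge,.006)); print("guide",ge[::16].round(1).tolist(),p.round(4),ang(d),r)
end=edges(g,range(282,303),262,275,0,1); p,d,r=line(ray(f,end,.006)); print("tail",end[::5].round(1).tolist(),p.round(4),ang(d),r)
m=(im.max(2)<45).astype(np.uint8); m[:,:240]=0;m[:,290:]=0;m[:175]=0;m[235:]=0
n,l,s,c=cv2.connectedComponentsWithStats(m); print("black",s[1:].tolist(),c[1:])
b=((hsv[...,0]>105)&(hsv[...,0]<125)&(hsv[...,1]>150)).astype(np.uint8); n,l,s,c=cv2.connectedComponentsWithStats(b); print("blue",[x for x in s[1:].tolist() if x[4]>80])
cv2.imwrite("pics/c2.png",cv2.resize(im[145:275,210:325,::-1],None,fx=4.5,fy=4.5,interpolation=cv2.INTER_CUBIC))
E
```

```text
yellow 103 377 164 190
near px [[95.0, 159.8000030517578], [120.0, 159.3000030517578], [145.0, 159.3000030517578], [170.0, 159.39999389648438], [195.0, 159.60000610351562], [220.0, 159.8000030517578], [245.0, 159.60000610351562]]
lip px [[165.0, 267.70001220703125], [177.0, 267.29998779296875], [189.0, 267.29998779296875], [201.0, 267.29998779296875], [213.0, 267.29998779296875], [225.0, 267.20001220703125], [237.0, 267.29998779296875], [249.0, 267.3999938964844], [261.0, 267.29998779296875]]
near [(array([ 0.4644, -0.0289]), np.float64(-81.16), 0.00012478409273647105)]
yellowtop [(array([ 0.4683, -0.0276]), np.float64(-80.98), 3.1487994359661944e-05)]
lip [(array([0.5881, 0.0018]), np.float64(-80.99), 3.734543625109377e-05)]
164 None None | 176 409 443 | 188 408 447 | 200 406 445 | 212 405 443 | 224 403 441 | 236 401 439 | 248 400 437 | 260 402 434 | 272 412 432 | 284 422 430 | 
guide [[301.0, 165.0], [313.0, 181.0], [311.1000061035156, 197.0], [309.6000061035156, 213.0], [308.0, 229.0], [306.5, 245.0], [304.8999938964844, 261.0]] [ 0.5375 -0.3357] 73.37241930846533 6.819725916454984e-05
tail [[282.0, 268.0], [287.0, 268.3999938964844], [292.0, 268.6000061035156], [297.0, 268.79998779296875], [302.0, 268.79998779296875]] [ 0.5088 -0.3857] -16.6830001136494 4.448556425356965e-05
black [[253, 186, 27, 41, 1037]] [[266.14754098 206.10800386]]
blue [[221, 152, 81, 25, 1102]]
```

View pics/c2.png

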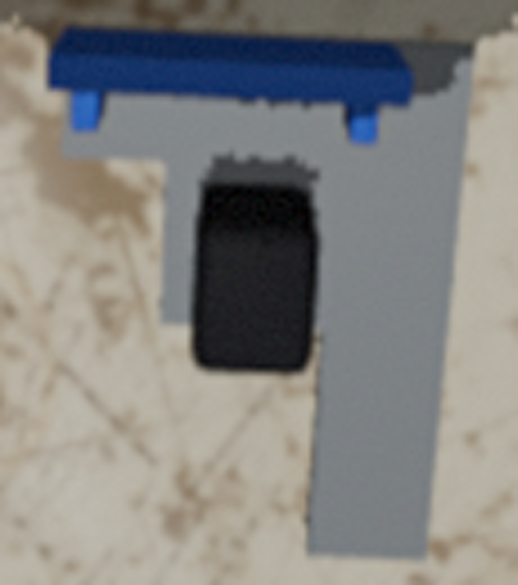

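Crop c2 confirms the square: block top about (253,305) in the crop, toe parallel to the block, guide edge clean. I check the block and heel plate by rays, then grasp.

```bash
cat >> h.py <<'E'
YB=9.0
def fr(yaw):
    c,s=np.cos(np.radians(yaw)),np.sin(np.radians(yaw)); return np.array([c,s]),np.array([-s,c])
BX,BY=fr(YB)
E
python3 - <<'E'
from meas import *
f=dict(np.load("pics/w2.npz"))
ux,uy=fr(-16.63)
ge=np.array([.5375,-.3357]);te=np.array([.5088,-.3857])
O=(ge@ux-.048)*ux+(te@uy+.08)*uy; print("square",O)
c=ray(f,[[210+253/4.5,145+303/4.5]],.046)[0,:2]; print("block top in square",(c-O)@ux,(c-O)@uy)
f=dict(np.load("pics/w1.npz"))
P=lambda px,z:[(p[:2]@BX).round(4).item() and ((p[:2]@BX).round(4),(p[:2]@BY).round(4)) for p in ray(f,np.array(px)/1.5,z)]
print("heel foot",P([[608,318],[602,358]],.015)); print("deck corners",P([[133,240],[634,240]],.015))
print("bar top corners",P([[403,327],[404,384],[590,325],[592,377]],.039))
print("buttons",P([[398,355],[594,353]],.027))
print("red line",P([[410,265]],.015))
G=np.array([*O,.185])
ctrl.move_ptp(G+[0,0,.10],down(-16.63)); ctrl.move_l(G,max_speed=.1)
print("pre",ctrl.get_wrist_force(),ctrl.get_tool_pos())
ctrl.set_gripper(0.0,40); print("w",ctrl.get_width(),ctrl.get_wrist_force(),ctrl.get_torque())
print(ctrl.get_time_s())
E
```

```text
square [ 0.49834126 -0.29908391]
block top in square 0.00014994517608592794 0.00010720440784588396
heel foot [(np.float64(0.5162), np.float64(0.1487)), (np.float64(0.55), np.float64(0.1482))]
deck corners [(np.float64(0.4547), np.float64(-0.2122)), (np.float64(0.4547), np.float64(0.1601))]
bar top corners [(np.float64(0.5146), np.float64(-0.0118)), (np.float64(0.5607), np.float64(-0.0107)), (np.float64(0.513), np.float64(0.1247)), (np.float64(0.5548), np.float64(0.1311))]
buttons [(np.float64(0.5422), np.float64(-0.0151)), (np.float64(0.5405), np.float64(0.1358))]
red line [(np.float64(0.4737), np.float64(-0.0062))]
pre [-0.1878538  -0.1679668   0.30894476] [ 0.49857397 -0.29931583  0.1856269 ]
w 0.30287148269756725 [-0.71790639  0.19885254  2.54119404] [0.08086442 0.04397606 0.02008497]
6.45
```

```bash
cat >> h.py <<'E'
def at(a,b,z): return np.array([*(a*BX+b*BY),z])   # a,b: projections on board x, y axes
def rep(t=""):
    p=ctrl.get_tool_pos();w=ctrl.get_wrist_force()
    print(t,"t%.2f"%ctrl.get_time_s(),"a%.4f b%.4f z%.4f"%(p[:2]@BX,p[:2]@BY,p[2]),"F bx%.1f by%.1f z%.1f"%(w[:2]@BX,w[:2]@BY,w[2]),"M",np.round(ctrl.get_torque(),2))
E
python3 - <<'E'
from h import *
p=ctrl.get_tool_pos()
ctrl.move_l(np.array([p[0],p[1],.28]),max_speed=.15); rep("lift")
ctrl.move_ptp(at(.5207,-.117,.28),down(YB)); ctrl.move_l(at(.5207,-.117,.208),max_speed=.1); ctrl.hold(.3); rep("above")
for z in np.arange(.206,.197,-.001):
    ctrl.move_l(at(.5207,-.117,z),max_speed=.03); ctrl.hold(.1); rep()
    if ctrl.get_wrist_force()[2]>1.5: break
grab("wrist","w3"); grab("scene","s3")
E
```

```text
lift t7.23 a0.4453 b-0.3730 z0.2790 F bx-0.4 by0.3 z-3.1 M [-0.01  0.05  0.02]
above t9.44 a0.5208 b-0.1169 z0.2084 F bx0.4 by-0.1 z-2.6 M [-0.08  0.02  0.01]
 t9.79 a0.5207 b-0.1170 z0.2060 F bx-1.2 by-0.7 z-3.1 M [-0.04 -0.02 -0.01]
 t10.14 a0.5207 b-0.1170 z0.2050 F bx0.1 by-0.1 z-3.1 M [-0.02  0.02  0.01]
 t10.49 a0.5207 b-0.1170 z0.2040 F bx-0.0 by-0.6 z-3.2 M [-0.08 -0.01  0.01]
 t10.84 a0.5207 b-0.1170 z0.2030 F bx-0.6 by-0.3 z-3.5 M [-0.03 -0.06  0.03]
 t11.19 a0.5207 b-0.1170 z0.2020 F bx0.0 by-0.9 z-2.6 M [ 0.   -0.02  0.03]
 t11.54 a0.5207 b-0.1170 z0.2010 F bx0.1 by0.3 z-2.6 M [-0.06 -0.03  0.  ]
 t11.89 a0.5208 b-0.1171 z0.2002 F bx-1.2 by0.3 z2.8 M [0.02 0.25 0.02]
```

View pics/w3.png

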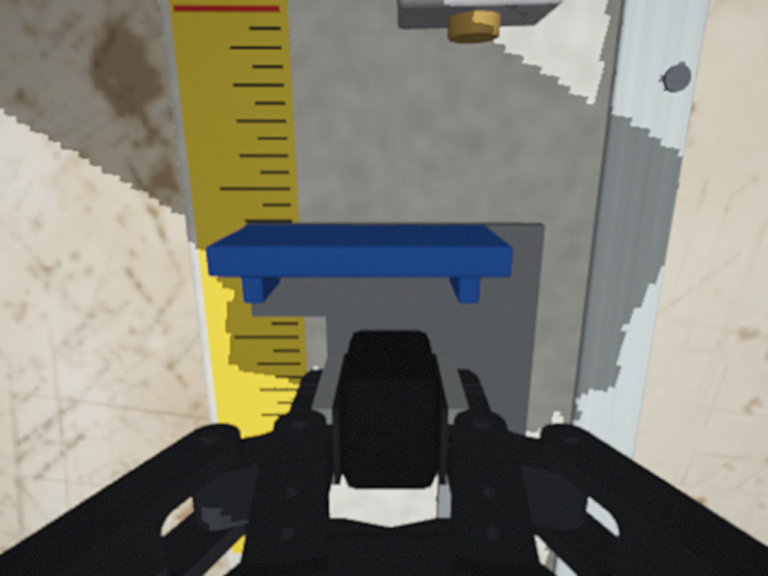

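The square is flat on the deck, toe parallel to the deck edges, and the guide edge (col ~540) is clear of the lip (col ~590). The bar's button is well ahead at (473,27). Now slide to the rail in small steps with force feedback.

Run:
```python
from h import *
ctrl.move_l(at(.5390,-.117,.2003),max_speed=.04); ctrl.hold(.1); rep("near")
for a in np.arange(.5398,.551,.0008):
    ctrl.move_l(at(a,-.117,.2003),max_speed=.02); ctrl.hold(.1); rep("cmd %.4f"%a)
    if ctrl.get_wrist_force()[:2]@BX<-7: break
ctrl.hold(.3); rep("held"); grab("wrist","w4")
```

```text
near t12.70 a0.5390 b-0.1170 z0.2003 F bx0.9 by0.1 z-0.4 M [ 0.07 -0.23  0.03]
cmd 0.5398 t13.05 a0.5396 b-0.1171 z0.2003 F bx-2.2 by0.6 z2.7 M [ 0.05  0.39 -0.04]
cmd 0.5406 t13.40 a0.5407 b-0.1170 z0.2003 F bx-1.4 by0.2 z-0.3 M [ 0.    0.22 -0.  ]
cmd 0.5414 t13.75 a0.5415 b-0.1170 z0.2003 F bx-0.9 by-0.1 z-0.0 M [-0.08  0.09  0.02]
cmd 0.5422 t14.10 a0.5422 b-0.1170 z0.2003 F bx0.4 by-0.4 z-0.0 M [-0.04  0.04  0.06]
cmd 0.5430 t14.45 a0.5431 b-0.1170 z0.2003 F bx-1.6 by0.3 z-0.7 M [ 0.01 -0.01 -0.04]
cmd 0.5438 t14.80 a0.5439 b-0.1170 z0.2003 F bx0.1 by0.2 z-1.1 M [ 0.06 -0.03 -0.01]
cmd 0.5446 t15.15 a0.5443 b-0.1171 z0.2003 F bx-4.8 by0.5 z4.0 M [-0.02  0.9   0.15]
cmd 0.5454 t15.50 a0.5446 b-0.1171 z0.2003 F bx-11.0 by1.1 z9.2 M [-0.08  1.8   0.17]
held t15.80 a0.5446 b-0.1172 z0.2003 F bx-10.6 by1.7 z9.0 M [-0.07  1.8   0.14]
```

View pics/w4.png

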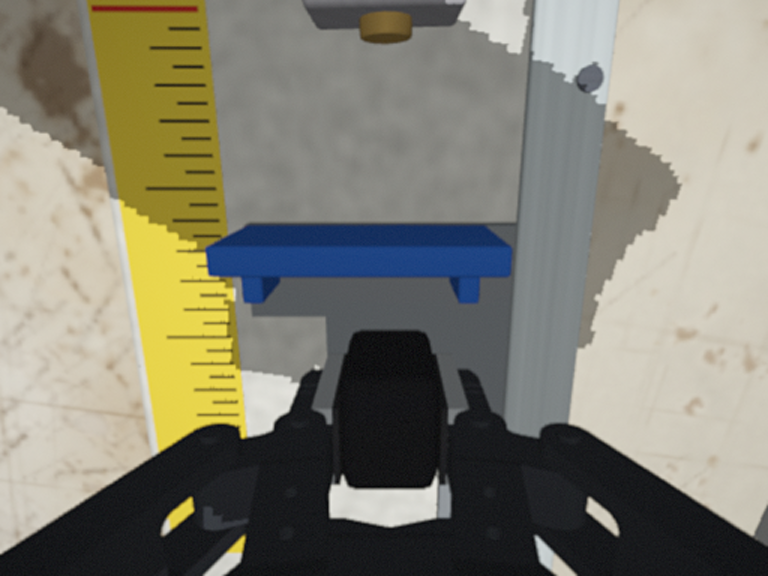

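The guide edge is now under the lip (edge hidden behind the lip at col ~515). The rail contact came at a=0.544, against 0.5437 predicted. Now slide along with light rail pressure and push the bar home.

Run:
```python
from h import *
ctrl.move_l(at(.5444,-.117,.2003),max_speed=.02); ctrl.hold(.3); rep("light")
ctrl.move_l(at(.5444,-.074,.2003),max_speed=.03); ctrl.hold(.1); rep("near bar")
prev=None
for b in np.arange(-.0730,-.044,.001):
    ctrl.move_l(at(.5446,b,.2003),max_speed=.02); ctrl.hold(.1); rep("cmd %.4f"%b)
    w=ctrl.get_wrist_force(); 
    if w[:2]@BY<-9 or abs(w[:2]@BX)>20: break
ctrl.hold(.3); rep("held")
```

```text
light t16.40 a0.5443 b-0.1170 z0.2003 F bx-5.2 by1.3 z4.7 M [-0.07  1.01  0.13]
near bar t18.08 a0.5442 b-0.0750 z0.2003 F bx-5.0 by-4.0 z2.7 M [-0.84  0.83 -0.01]
cmd -0.0730 t18.43 a0.5442 b-0.0744 z0.2003 F bx-6.0 by-4.8 z4.2 M [-1.06  1.    0.01]
cmd -0.0720 t18.78 a0.5442 b-0.0733 z0.2003 F bx-5.5 by-5.5 z3.8 M [-1.02  0.96 -0.01]
cmd -0.0710 t19.13 a0.5442 b-0.0723 z0.2003 F bx-5.7 by-4.8 z3.2 M [-1.07  0.92 -0.01]
cmd -0.0700 t19.48 a0.5442 b-0.0713 z0.2003 F bx-4.8 by-5.0 z3.5 M [-1.07  0.98  0.05]
cmd -0.0690 t19.83 a0.5442 b-0.0704 z0.2003 F bx-6.6 by-6.2 z3.5 M [-1.01  0.94  0.  ]
cmd -0.0680 t20.18 a0.5442 b-0.0693 z0.2003 F bx-5.6 by-4.5 z4.0 M [-1.08  0.95  0.01]
cmd -0.0670 t20.53 a0.5442 b-0.0684 z0.2003 F bx-5.2 by-5.2 z5.5 M [-1.01  0.94  0.04]
cmd -0.0660 t20.88 a0.5442 b-0.0674 z0.2003 F bx-4.8 by-4.1 z2.9 M [-1.13  0.94 -0.02]
cmd -0.0650 t21.23 a0.5442 b-0.0664 z0.2003 F bx-5.1 by-4.6 z3.2 M [-1.12  0.91  0.05]
cmd -0.0640 t21.58 a0.5442 b-0.0656 z0.2003 F bx-4.8 by-5.7 z3.5 M [-1.29  0.91  0.05]
cmd -0.0630 t21.93 a0.5442 b-0.0646 z0.2003 F bx-5.4 by-5.3 z4.7 M
[... 272 characters left out ...]
9   0.05]
cmd -0.0590 t23.33 a0.5442 b-0.0606 z0.2003 F bx-5.7 by-5.9 z4.1 M [-1.26  0.91  0.02]
cmd -0.0580 t23.68 a0.5442 b-0.0596 z0.2003 F bx-5.9 by-6.3 z4.2 M [-1.31  0.9   0.02]
cmd -0.0570 t24.03 a0.5442 b-0.0586 z0.2003 F bx-5.0 by-5.9 z3.7 M [-1.35  0.96  0.  ]
cmd -0.0560 t24.38 a0.5442 b-0.0576 z0.2003 F bx-5.2 by-6.8 z4.3 M [-1.34  0.88  0.01]
cmd -0.0550 t24.73 a0.5442 b-0.0567 z0.2003 F bx-6.1 by-6.0 z3.3 M [-1.33  0.92  0.01]
cmd -0.0540 t25.08 a0.5442 b-0.0560 z0.2003 F bx-6.4 by-7.4 z3.3 M [-1.63  0.86  0.09]
cmd -0.0530 t25.43 a0.5442 b-0.0558 z0.2004 F bx-5.6 by-10.4 z3.2 M [-2.22  0.72  0.14]
held t25.73 a0.5442 b-0.0558 z0.2004 F bx-6.2 by-10.8 z3.7 M [-2.23  0.72  0.18]
```

Run:
```python
from h import *
f=grab("wrist","w5"); s=grab("scene","s5"); t=grab("top","t5")
# combined crops: scene around board
a=cv2.resize(s["image"][130:230,190:320,::-1],(780,600),interpolation=cv2.INTER_CUBIC); cv2.imwrite("pics/s5c.png",a)
```

```text
(no output)
```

View pics/w5.png

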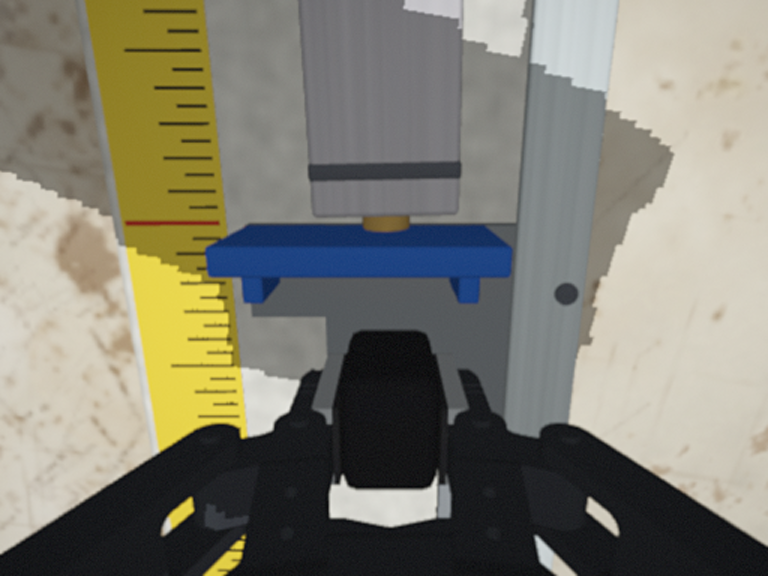

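View pics/s5c.png

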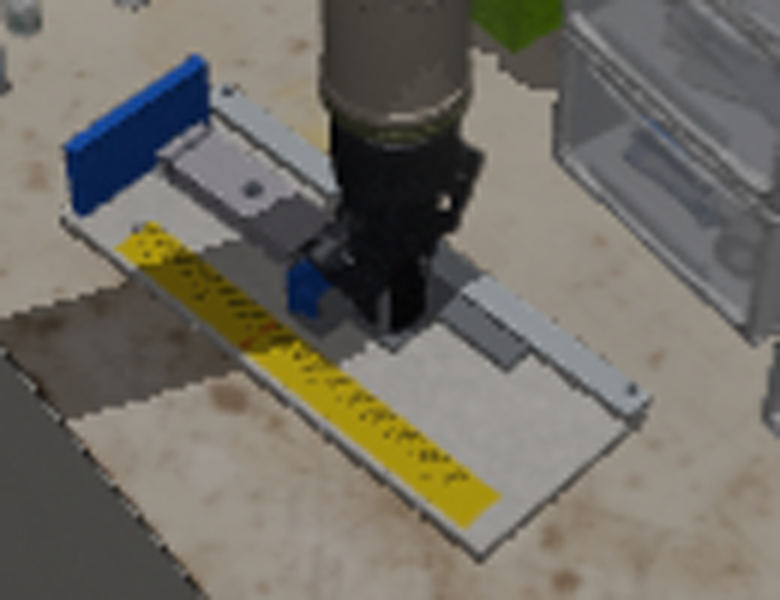

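The square's front edge (row 223) lies exactly on the red 150 mm line (row 223). The bar is straight, with its button on the toe face and its far end at the heel plate in the scene crop. I add a little more preload, check that it's steady, then hand in.

Run:
```python
from h import *
for a,b in ((.5447,-.0524),(.5448,-.0518)):
    ctrl.move_l(at(a,b,.2003),max_speed=.02); ctrl.hold(.2); rep("press")
ctrl.hold(1.0); rep("steady"); print(ctrl.get_width(),np.abs(ctrl.get_qd()).max())
R=ctrl.get_eef_rot(); print("yaw",np.degrees(np.arctan2(R[1,0],R[0,0])),"tilt",np.degrees(np.arccos(-R[2,2])))
f=grab("wrist","w6"); g=imaging.grab_frame("wrist")
w=ctrl.get_wrist_force(); fx,fy=-w[:2]@BX,-w[:2]@BY
if 4<fx<25 and 10<fy<30:
    ticket.close_job(); rep("closed")
```

```text
press t26.33 a0.5442 b-0.0556 z0.2004 F bx-5.6 by-11.5 z4.5 M [-2.62  0.79  0.15]
press t26.78 a0.5442 b-0.0555 z0.2005 F bx-6.9 by-13.6 z4.6 M [-2.97  0.81  0.24]
steady t27.78 a0.5442 b-0.0555 z0.2005 F bx-6.3 by-14.6 z5.1 M [-2.98  0.85  0.26]
0.2957812998208346 0.06284309799801605
yaw 8.804847832851847 tilt 0.2700981911277883
the job is handed in; nothing more can be done
the job is handed in; nothing more can be done
```

I handed the job in at about 28 s of robot time, and no verdict was reported. The arm gripped the square by its block and laid it flat on the deck. It then slid the guide edge under the lip to the rail and along the rail, and pushed the bar about 10 mm home against the heel plate. It is still gripping and pressing gently into the corner.

**Last checks**
- **Push:** about 6 N at the wrist towards the rail and 14.6 N towards the heel plate. Friction takes part of the second figure.
- **Steadiness:** the pose held for 1 s, with tilt 0.27° and yaw within 0.2° of the board.
- **Scale:** in the wrist picture taken just before the last slight press, the square's front edge sat on the red 150 mm line.
- **Bar:** straight, to about 0.01 rad by eye, with its button on the toe face.
- **Bystanders:** I kept the moves clear of them, but did not measure their positions afterwards.

**What disagreed**
- **Heel plate:** my first camera estimate put the home position about 4 mm further along than where the bar stopped. The firm stop, the red line and the last scene picture all agree with each other, so I trusted those.
- **Contact forces:** those between square, bar, rail and heel plate were inferred from the wrist force only, not measured separately.

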